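# Pair up the wooden clogs in their shoe trays

## Task

Each of the two cardboard shoe trays on the packing bench holds one wooden child's clog: find its mate, of the same pattern and size but for the other foot, among the loose clogs and stand it sole down on the tray floor in the free half, beside the clog already there, with toes pointing the same way and heels level. Leave the spare clog that fits neither pair, and everything else on the bench, where it is, and keep the clogs already in the trays in their places.

Things in the scene. Friction and masses are not known exactly. Their poses are not given: they have to be found in the camera images.
- tray_long_floor (a point): Shallow cardboard shoe tray fixed to the bench, 173 (x) by 183 (y) mm outside, walls 4 mm thick, 24 mm high, floor 4 mm thick. Point: centre of the floor's upper face, z up. Room for a pair side by side, toes to +x; the long left clog stands in its +y half, and the -y half is free (a mate centred there has y about -0.042).
- tray_short_floor (a point): Shallow cardboard shoe tray fixed to the bench, 173 (x) by 183 (y) mm outside, walls 4 mm thick, 24 mm high, floor 4 mm thick. Point: centre of the floor's upper face, z up. Room for a pair side by side, toes to +x; the short right clog stands in its -y half, and the +y half is free (a mate centred there has y about +0.042).
- long_left: Child's wooden clog, open over the heel half. Long, turned-up pointed toe: 125 long, 50 wide, 62 mm high at the instep, 50 at the heel sides (upright and parallel from 38 mm behind to 12 mm ahead of the origin), walls 6. LEFT foot: the toe bends to its right (-y). Origin: centre of the flat sole; x to the toe, y to the clog's left, z up. Stands in a tray.
- short_right: Child's wooden clog, open over the heel half. Short, broad round toe: 98 long, 42 wide, 56 mm high at the instep, 45 at the heel sides (upright and parallel from 29 mm behind to 10 mm ahead of the origin), walls 5. RIGHT foot: the toe bends to its left (+y). Origin: centre of the flat sole; x to the toe, y to the clog's left, z up. Stands in the other tray.
- long_right: Child's wooden clog, open over the heel half. Long, turned-up pointed toe: 125 long, 50 wide, 62 mm high at the instep, 50 at the heel sides (upright and parallel from 38 mm behind to 12 mm ahead of the origin), walls 6. RIGHT foot: the toe bends to its left (+y). Origin: centre of the flat sole; x to the toe, y to the clog's left, z up. The missing mate of long_left; stands on the bench.
- long_right_toe (a point): Point on the sole plane of long_right, 50 mm from its origin along its x, towards the toe.
- short_left: Child's wooden clog, open over the heel half. Short, broad round toe: 98 long, 42 wide, 56 mm high at the instep, 45 at the heel sides (upright and parallel from 29 mm behind to 10 mm ahead of the origin), walls 5. LEFT foot: the toe bends to its right (-y). Origin: centre of the flat sole; x to the toe, y to the clog's left, z up. The missing mate of short_right; stands on the bench.
- short_left_toe (a point): Point on the sole plane of short_left, 39 mm from its origin along its x, towards the toe.
- spare_clog: Child's wooden clog, open over the heel half. Long, turned-up pointed toe: 125 long, 50 wide, 62 mm high at the instep, 50 at the heel sides (upright and parallel from 38 mm behind to 12 mm ahead of the origin), walls 6. LEFT foot: the toe bends to its right (-y). Origin: centre of the flat sole; x to the toe, y to the clog's left, z up. Spare on the bench, belongs to neither tray.
- marker: marker pen lying flat, 115 x 14 x 14 mm, origin under its middle, x along it. Bystander
- tape_roll: roll of brown packing tape lying flat, 90 mm across, 25 mm high, origin at the centre of its underside. Bystander
- drink_bottle: green bottle standing, 64 mm across, 190 mm high, origin at the centre of its base. Bystander
Things that resemble listed ones, but are neither listed nor needed, are in the scene too. Leave any yellow look-alike of the long_right alone. Leave any green look-alike of the short_right alone.

How it is judged:
At the end, for the whole second after the job is handed in: In each tray both clogs rest sole down on the floor (5 mm, tilt 0.12 rad, centres 50 mm in x, 75 mm in y), right clog on the right, 55 to 115 mm apart sideways, heels level to 20 mm, toes the same way to 0.26 rad; the clogs first in the trays have moved under 40 mm (x of long_right in the frame of long_left between -0.02 and 0.02 m and y of long_right in the frame of long_left between -0.115 and -0.055 m and x of long_right_toe in the frame of long_left above 0.02 m and angle between the x axis of long_right and the x axis of long_left, either way round below 0.26 rad and z of long_right in the frame of tray_long_floor between -0.005 and 0.005 m and x of long_right in the frame of tray_long_floor between -0.05 and 0.05 m and y of long_right in the frame of tray_long_floor between -0.075 and 0.075 m and angle between each of long_right, long_left, short_left, short_right's own z axis and vertical below 0.12 rad and linear speed of each of long_right, long_left, short_left, short_right below 0.02 m/s and z of long_left in the frame of tray_long_floor between -0.005 and 0.005 m and x of long_left in the frame of tray_long_floor between -0.05 and 0.05 m and y of long_left in the frame of tray_long_floor between -0.075 and 0.075 m and distance of each of long_left, short_right from where it was at the start of the episode below 0.04 m and x of short_left in the frame of short_right between -0.02 and 0.02 m and y of short_left in the frame of short_right between 0.055 and 0.115 m and x of short_left_toe in the frame of short_right above 0.02 m and angle between the x axis of short_left and the x axis of short_right, either way round below 0.26 rad and z of short_left in the frame of tray_short_floor between -0.005 and 0.005 m and x of short_left in the frame of tray_short_floor between -0.05 and 0.05 m and y of short_left in the frame of tray_short_floor between -0.075 and 0.075 m and z of short_right in the frame of tray_short_floor between -0.005 and 0.005 m and x of short_right in the frame of tray_short_floor between -0.05 and 0.05 m and y of short_right in the frame of tray_short_floor between -0.075 and 0.075 m); the robot touches nothing.
It fails at once if the spare clog is moved by more than 30 mm (distance of spare_clog from where it was at the start of the episode above 0.03 m).
It fails at once if a bystander (marker, tape roll or bottle) is moved by more than 30 mm (distance of any of marker, tape_roll, drink_bottle from where it was at the start of the episode above 0.03 m).
It also fails if it takes over 61 s, if anything falls off the work surface, if the arm or the gripper's body presses on something with over 40 N, if the wrist force passes 120 N, or if a joint passes its speed limit or range.

## Robot

A 6-joint arm with a two-finger parallel gripper is mounted at the origin on the work surface. World frame = base frame: x ahead of the robot, y to its left, z up, the work surface at z = 0. Lengths are in m, angles in rad, forces in N, time in s.
With the tool pointing down it reaches from about 0.3 to 0.875 m from the base axis. Payload 6.4 kg.
Tool frame: the origin (TCP) lies at the very end of the fingers, on their centre line; the grasp point (between the pads) lies 19 mm behind it; z points along the fingers, y is the line along which they close (so a half turn about z gives the same grasp; the last joint's range is limited). The gripper opens to 85 mm and grips with 20 to 120 N. Pads are 22 mm wide; open, the fingers measure 114 mm over their backs; the gripper's body (76 mm by 85 mm) begins 54 mm behind the grasp point. The pads swing forward as they close: fully open they stand 13 mm farther back than shut.
Start: joints at [0.961, 0.181, 1.607, -0, 1.354, -0.206], TCP at [0.226, 0.529, 0.231] pointing down, gripper open.
Joint ranges: [-2.99, 2.99], [-0.89, 2.07], [0.3, 2.58], [-1.14, 4.28], [0, 2.63], [-3.12, 3.12]. Speed limits (rad/s): [2.57, 2.57, 3.01, 3.14, 3.14, 3.14].

## Interface

Orientations are given as [roll, pitch, yaw] about the fixed x, y, z axes, in that order (R = Rz(yaw) Ry(pitch) Rx(roll)).
In Python, from workcell import monitor, viewer, order gives the robot as it stands.
- The arm moves only by the tool step_arm, never from a script. Its argument "increments" is a list of rows, each a list of 2 entries, a list of its own where there are three numbers: the shift along the world's x, y, z scaled (see below), then the turn, a rotation vector about the world's x, y, z scaled (see below). A call has 1 to 12 rows; each row shifts and turns the commanded pose from where the row before left it; what a row does not reach is not made up. The controller multiplies each number of a shift by 0.4 m and each number of a turn by 90 degrees. A row lasts 1/10 s, in which the tool goes at most 50 mm and 8.59 degrees, less where a joint would pass 70% of its speed; a pose out of reach is approached as far as the arm can. A call with a number of a shift or a turn outside -1 to 1 is refused whole. A call with a gripper value outside its range is refused whole. "fingers" is the opening, from -1 (shut) to 1 (fully open), set as the call begins (left out, the last holds). The fingers move at their own pace and stop on an object; "squeeze" is the grip in N (left out, the last holds). Time passes only in rows, so rows that do not move let the fingers close. It gives the time, the measured TCP pose, the force, the opening and the grip force at its end, in the units of the state.
- monitor.observe(): the state, without advancing time (a new reading comes with each control period).
- viewer.snapshot(name): name is "scene" or "top" or "wrist"; returns a dict with "image" (480x640x3 uint8, red, green, blue), "fx", "fy", "cx", "cy" (pixels), "dist_coeffs" ([k1, k2, p1, p2, k3] as OpenCV has them; the pictures are not rectified), "origin" and "attitude" of the camera in the world. Camera axes: x right, y down, z forward; pixel columns grow to the right and rows downward; lengths in m; the calibration is good to about 2 mm. A picture is of the moment at which its call begins. There is no depth.
- order.job_done(): hands the job in; it is judged then, once.
The state is a dict: "clock": time; "joints": joint angles; "joint_velocities": joint speeds; "effort": joint torques, N m; "eef_pos": TCP position; "eef_rot": TCP orientation; "wrist_force": force on the tool from outside, world axes, zero at the start; "moment": the same for the moment, N m; "gripper_width": finger opening in m; "gripper_force": force on a finger pad.
Only numpy, scipy, OpenCV 4.12 (cv2) and the standard library are available. Lean on these libraries where they do the work, as an engineer would, in place of code of your own. Each camera call takes 0.05 s, during which the arm holds its last target. There are 200 camera calls.

## Working session

There is one attempt and no reset: what is moved stays moved. The work goes in short steps, Python scripts to look and compute and a tool call to move; the robot and the scene stay as the last step left them, time stands still between calls to the robot, and variables do not carry over. Pictures are saved under pics/ and viewed, at most 10 in all, crops included, and the job is handed in when it is done.

Besides the shell and the picture viewer there is one more tool, called after "Call:" as name(argument=value, ...), one argument or row to a line, values as JSON. step_arm: Moves the arm, as the interface text tells. Shifts and turns lie within -1 to 1; 1 stands for 0.4 m of shift or 90 degrees of turn. Its arguments: {"type":"object","properties":{"increments":{"type":"array"},"fingers":{"type":"number"},"squeeze":{"type":"number"}},"required":["increments"]}

```bash
mkdir -p pics; cat > h.py <<'E'
import numpy as np, cv2, pickle
from workcell import monitor, viewer, order
def snap(n,f):
    s=viewer.snapshot(n); pickle.dump({k:s[k] for k in s},open(f'pics/{f}.pkl','wb'))
    cv2.imwrite(f'pics/{f}.png',cv2.cvtColor(s['image'],cv2.COLOR_RGB2BGR)); return s
def load(f): return pickle.load(open(f'pics/{f}.pkl','rb'))
def att(s):
    a=np.array(s['attitude'],float)
    if a.shape==(3,3): return a
    from scipy.spatial.transform import Rotation as R
    return R.from_euler('xyz',a).as_matrix()
def cast(s,uv,z):
    K=np.array([[s['fx'],0,s['cx']],[0,s['fy'],s['cy']],[0,0,1]])
    p=cv2.undistortPoints(np.array(uv,float).reshape(-1,1,2),K,np.array(s['dist_coeffs'],float)).reshape(-1,2)
    d=np.c_[p,np.ones(len(p))]@att(s).T; o=np.array(s['origin'],float)
    return o+d*((z-o[2])/d[:,2])[:,None]
E
python3 - <<'E'
from h import *
for n in('top','scene','wrist'):
    s=snap(n,n+'0'); print(n,s['origin'],s['attitude'],s['fx'],s['cx'],s['cy'],s['dist_coeffs'])
print(monitor.observe())
E
```

```text
top [ 0.33344814 -0.02767441  1.53160032] [-3.03862031 -0.01688336 -1.57312194] 583.2291987127287 324.0660396623775 240.44228823130388 [0.01691482 0.         0.         0.         0.        ]
scene [1.12659436 0.22386355 1.0850897 ] [-2.55296146  0.00464061  1.9690456 ] 493.9739920075506 317.95503615751227 230.6039281020038 [-0.11267528  0.          0.          0.          0.        ]
wrist [0.15233931 0.56083252 0.37393578] [2.82562253e+00 1.38385157e-03 1.16642133e+00] 372.68213316655977 316.67639827218284 239.54175902053476 [-0.05302562  0.          0.          0.          0.        ]
{'clock': 0.15, 'joints': array([ 9.60685852e-01,  1.81402761e-01,  1.60775312e+00,  3.07133917e-05,
        1.35379183e+00, -2.06295546e-01]), 'joint_velocities': array([ 0.00134915, -0.00066279, -0.00262786,  0.0007717 , -0.00019234,
        0.00055683]), 'effort': array([ 1.16480471e-03, -4.45261109e+01, -3.51691175e+01, -3.59717696e-04,
        5.85508678e-03,  5.29909744e-05]), 'eef_pos': array([0.22566769, 0.52842154, 0.23058508]), 'eef_rot': array([-3.14027247e+00, -3.06912223e-04,  2.73777089e+00]), 'wrist_force': array([-0.26726605, -0.83094069,  0.4875471 ]), 'moment': array([-0.04529594, -0.01526347, -0.01771386]), 'gripper_force': 0.0, 'gripper_width': 0.08516647948332366}
```

View pics/top0.png

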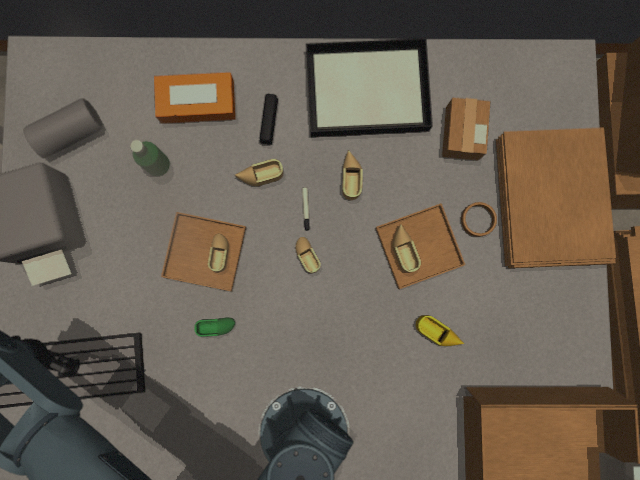

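View pics/scene0.png

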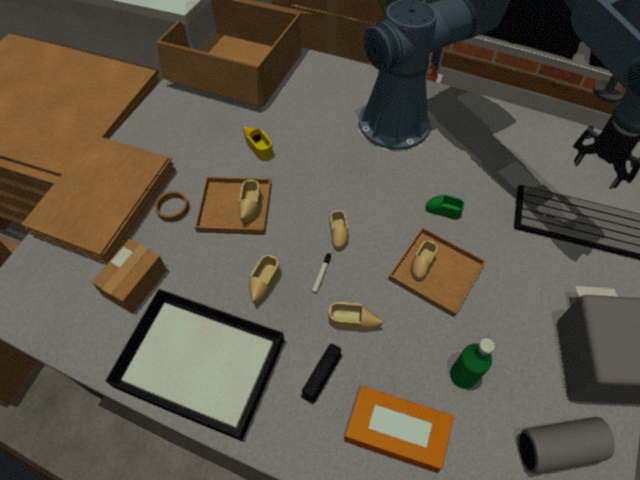

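Top view: the loose wooden clogs are long ones at (260,172) and (352,175) and a short one at (309,255). The long tray is at (420,247) and the short tray at (204,252). The yellow (440,330) and green (215,327) clogs are look-alikes, to be left alone. One of the two long clogs is the spare, so I'll enlarge to compare toe bends.

```bash
python3 - <<'E'
from h import *
s=load('top0'); im=cv2.cvtColor(s['image'],cv2.COLOR_RGB2BGR)
cs=[(260,172),(352,175),(309,255),(405,248),(218,252)]
t=[cv2.resize(im[y-30:y+30,x-30:x+30],(266,266),interpolation=cv2.INTER_CUBIC) for x,y in cs]
t.append(np.zeros_like(t[0]))
cv2.imwrite('pics/m.png',np.vstack([np.hstack(t[:3]),np.hstack(t[3:])]))
for c in cs:print(c,cast(s,[c],0.0)[0].round(3))
for n,q in dict(longtray=[(376,228),(441,206),(464,264),(399,288)],shorttray=[(178,214),(245,228),(232,291),(163,277)]).items():
    print(n,cast(s,q,.024)[:,:2].round(3).tolist())
hsv=cv2.cvtColor(im,cv2.COLOR_BGR2HSV)
for p in [(352,190),(351,160),(390,235),(352,180),(330,200)]:print(p,hsv[p[1],p[0]])
E
```

```text
(260, 172) [0.675 0.117 0.   ]
(352, 175) [ 0.667 -0.129  0.   ]
(309, 255) [ 0.453 -0.014  0.   ]
(405, 248) [ 0.471 -0.268  0.   ]
(218, 252) [0.461 0.225 0.   ]
longtray [[0.522, -0.189], [0.58, -0.36], [0.428, -0.417], [0.366, -0.247]]
shorttray [[0.558, 0.326], [0.522, 0.152], [0.359, 0.183], [0.395, 0.36]]
(352, 190) [ 29  81 166]
(351, 160) [ 18 119 165]
(390, 235) [ 15 141 143]
(352, 180) [ 32  83 169]
(330, 200) [ 21  28 117]
```

View pics/m.png

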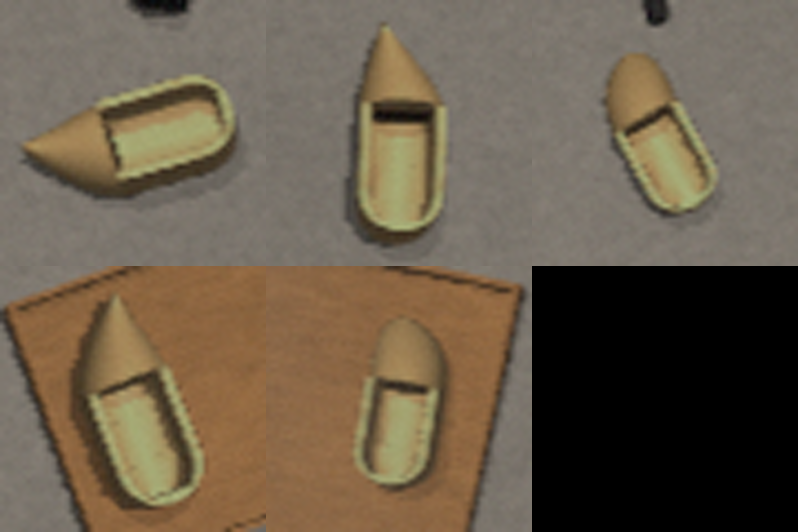

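The enlarged crop resolves it. I compared each toe tip with the extended heel-side midline:
- **Clog at (352,175):** the toe bends to its left, so it's the right foot, `long_right`.
- **Clog at (260,172):** the toe bends to its right, so it's the spare.
- **Clog at (309,255):** the toe bends to its right, so it's `short_left`.

Next I'll measure the poses.

```bash
cat >> h.py <<'E'
def clog(s,c,L,r=26,rimz=None,zb=0.,lo=24):
    """pose from pale opening outline cast at rim height: heel end and axis"""
    im=cv2.cvtColor(s['image'],cv2.COLOR_RGB2HSV)
    m=cv2.inRange(im,(lo,45,90),(45,255,255)); k=np.zeros_like(m); cv2.circle(k,c,r,255,-1); m&=k
    m=cv2.morphologyEx(m,cv2.MORPH_CLOSE,np.ones((5,5)))
    cn=max(cv2.findContours(m,cv2.RETR_EXTERNAL,cv2.CHAIN_APPROX_NONE)[0],key=cv2.contourArea).reshape(-1,2)
    h=.05 if L>.11 else .045
    w=cast(s,cn,zb+h)[:,:2]
    (cx,cy),(a,b),ang=cv2.minAreaRect((w*1000).astype(np.float32))
    if a<b: a,b,ang=b,a,ang+90
    t=np.radians(ang); d=np.array([np.cos(t),np.sin(t)])
    return np.array([cx,cy])/1000,a,b,ang,d
E
python3 - <<'E'
from h import *
s=load('top0')
for n,c,L,zb,toe in [('long_right',(352,182),.125,0,(1,0)),('short_left',(311,259),.098,0,(1,.4)),('long_left',(407,256),.125,.004,(1,.3)),('short_right',(217,257),.098,.004,(1,0)),('spare',(266,170),.125,0,(0,1))]:
    p,a,b,g,d=clog(s,c,L,zb=zb)
    if d@toe<0:d=-d
    o=p-d*a/2000+d*L/2
    print(n,'mid',p.round(4),'len %.0f wid %.0f'%(a,b),'head %.1f'%np.degrees(np.arctan2(d[1],d[0])),'origin',o.round(4))
E
```

```text
long_right mid [ 0.6375 -0.1257] len 73 wid 50 head -3.3 origin [ 0.6636 -0.1272]
short_left mid [ 0.4334 -0.0171] len 58 wid 44 head 28.4 origin [ 0.451  -0.0076]
long_left mid [ 0.4433 -0.2678] len 73 wid 50 head 20.3 origin [ 0.4679 -0.2587]
short_right mid [0.438  0.2198] len 55 wid 41 head -7.2 origin [0.4595 0.2171]
spare mid [0.6708 0.091 ] len 75 wid 50 head 104.5 origin [0.6646 0.1151]
```

Call:
step_arm(
  increments=[
    [[0.054,-0.082,0],[0,0,0.011]],
    [[0.054,-0.082,0],[0,0,0.011]],
    [[0.054,-0.082,0],[0,0,0.011]],
    [[0.054,-0.082,0],[0,0,0.011]],
    [[0.054,-0.082,0],[0,0,0.011]],
    [[0.054,-0.082,0],[0,0,0.011]],
    [[0.054,-0.082,0],[0,0,0.011]],
    [[0.054,-0.082,0],[0,0,0.011]],
    [[0.054,-0.082,0],[0,0,0.011]],
    [[0.054,-0.082,0],[0,0,0.011]],
  ],
  fingers=1,
  squeeze=40,
)

```text
clock: 1.15
eef_pos: [0.4424, 0.1993, 0.2312]
eef_rot: [-3.142, -0.0, 2.911]
wrist_force: [0.2, 0.5, 0.6]
gripper_width: 0.0854
gripper_force: 0.0
```

Call:
step_arm(
  increments=[
    [[0.054,-0.082,0],[0,0,0.011]],
    [[0.054,-0.082,0],[0,0,0.011]],
    [[0.054,-0.082,0],[0,0,0.011]],
    [[0.054,-0.082,0],[0,0,0.011]],
    [[0.054,-0.082,0],[0,0,0.011]],
    [[0.054,-0.082,0],[0,0,0.011]],
    [[0.054,-0.082,0],[0,0,0.011]],
    [[0.054,-0.082,0],[0,0,0.011]],
    [[0.054,-0.082,0],[0,0,0.011]],
    [[0.054,-0.082,0],[0,0,0.011]],
    [[0,0,0],[0,0,0]],
    [[0,0,0],[0,0,0]],
  ],
)

```text
clock: 2.35
eef_pos: [0.6576, -0.1278, 0.2301]
eef_rot: [3.141, -0.002, 3.082]
wrist_force: [-1.1, -0.5, -0.2]
gripper_width: 0.0854
gripper_force: 0.0
```

```bash
python3 - <<'E'
from h import *
s=snap('wrist','w1'); print(s['origin'],s['attitude'])
E
```

```text
[ 0.57812842 -0.12227488  0.3737355 ] [ 2.82699313e+00 -1.07500900e-03  1.51030901e+00]
```

View pics/w1.png

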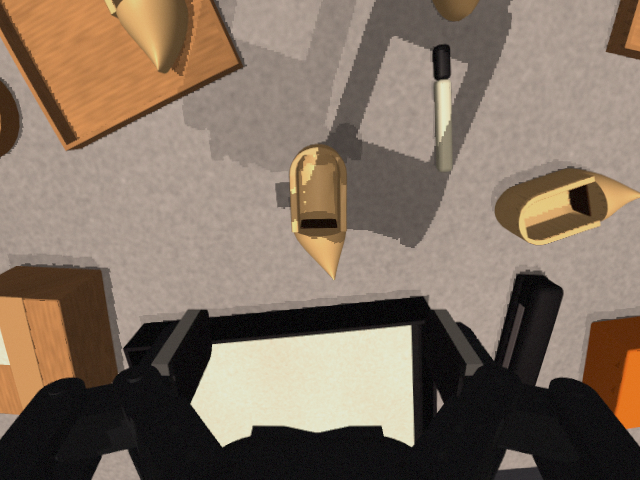

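The wrist view shows `long_right` at (319,210), toe bent to its own left, so it's confirmed as the right foot. Next I'll check its position from rim points.

```bash
python3 - <<'E'
from h import *
s=load('w1')
print(cast(s,[(291,200),(347,200),(318,143),(294,232),(345,232)],.05).round(4))
E
```

```text
[[ 0.6452 -0.1487  0.05  ]
 [ 0.6482 -0.0993  0.05  ]
 [ 0.5977 -0.122   0.05  ]
 [ 0.6749 -0.1484  0.05  ]
 [ 0.6777 -0.1022  0.05  ]]
```

Call:
step_arm(
  increments=[
    [[0.003,0.005,-0.0875],[0,0,0]],
    [[0,0,-0.0875],[0,0,0]],
    [[0,0,-0.0875],[0,0,0]],
    [[0,0,-0.0875],[0,0,0]],
    [[0,0,-0.0875],[0,0,0]],
    [[0,0,-0.0875],[0,0,0]],
    [[0,0,0],[0,0,0]],
    [[0,0,0],[0,0,0]],
  ],
)

```text
clock: 3.2
eef_pos: [0.6587, -0.124, 0.0217]
eef_rot: [3.141, -0.001, 3.085]
wrist_force: [1.7, 0.3, 2.1]
gripper_width: 0.0858
gripper_force: 0.0
```

Call:
step_arm(
  increments=[
    [[0,0,0],[0,0,0]],
    [[0,0,0],[0,0,0]],
    [[0,0,0],[0,0,0]],
    [[0,0,0],[0,0,0]],
    [[0,0,0],[0,0,0]],
    [[0,0,0],[0,0,0]],
    [[0,0,0],[0,0,0]],
    [[0,0,0],[0,0,0]],
  ],
  fingers=-1,
  squeeze=40,
)

```text
clock: 4.0
eef_pos: [0.6608, -0.1257, 0.024]
eef_rot: [-3.141, 0.004, 3.083]
wrist_force: [-1.5, 1.1, 6.3]
gripper_width: 0.0494
gripper_force: 42.9
```

Call:
step_arm(
  increments=[
    [[0,0,0.0625],[0,0,0]],
    [[0,0,0.0625],[0,0,0]],
    [[0,0,0.0625],[0,0,0]],
    [[0,0,0.0625],[0,0,0]],
    [[0,0,0],[0,0,0]],
  ],
)

```text
clock: 4.5
eef_pos: [0.662, -0.1263, 0.1265]
eef_rot: [-3.139, 0.008, 3.083]
wrist_force: [0.4, 0.2, -0.4]
gripper_width: 0.0495
gripper_force: 42.0
```

Call:
step_arm(
  increments=[
    [[-0.0472,-0.0585,0],[0,0,0.0288]],
    [[-0.0472,-0.0585,0],[0,0,0.0288]],
    [[-0.0472,-0.0585,0],[0,0,0.0288]],
    [[-0.0472,-0.0585,0],[0,0,0.0288]],
    [[-0.0472,-0.0585,0],[0,0,0.0288]],
    [[-0.0472,-0.0585,0],[0,0,0.0288]],
    [[-0.0472,-0.0585,0],[0,0,0.0288]],
    [[-0.0472,-0.0585,0],[0,0,0.0288]],
    [[-0.0472,-0.0585,0],[0,0,0.0288]],
    [[0,0,0],[0,0,0]],
    [[0,0,0],[0,0,0]],
  ],
)

```text
clock: 5.6
eef_pos: [0.4884, -0.3359, 0.1203]
eef_rot: [3.14, -0.0, -2.795]
wrist_force: [0.3, 0.3, -1.1]
gripper_width: 0.0493
gripper_force: 42.0
```

```bash
python3 - <<'E'
from h import *
s=snap('wrist','w2')
E
```

```text
(no output)
```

View pics/w2.png

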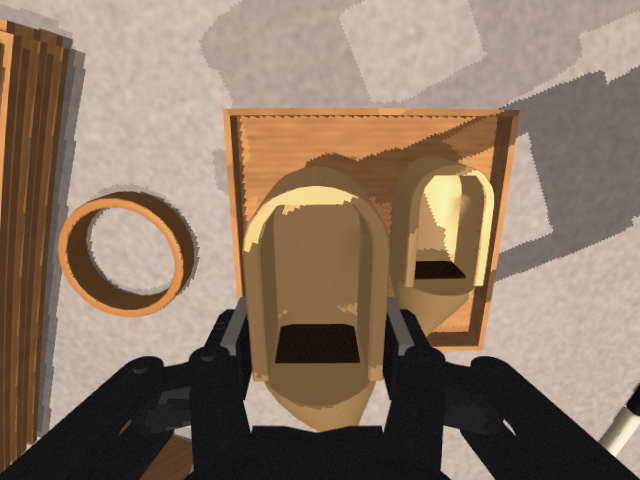

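The held `long_right` is at about (315,290) in the wrist view, parallel to `long_left` at (450,230) and clear of the tray wall. I'll lower it.

Call:
step_arm(
  increments=[
    [[0.002,0,-0.0445],[0,0,0]],
    [[0,0,-0.0445],[0,0,0]],
    [[0,0,-0.0445],[0,0,0]],
    [[0,0,-0.0445],[0,0,0]],
    [[0,0,-0.0445],[0,0,0]],
    [[0,0,0],[0,0,0]],
    [[0,0,0],[0,0,0]],
    [[0,0,0],[0,0,0]],
  ],
)

```text
clock: 6.45
eef_pos: [0.4909, -0.3358, 0.0333]
eef_rot: [-3.14, 0.001, -2.792]
wrist_force: [0.3, 0.0, -1.4]
gripper_width: 0.049
gripper_force: 42.0
```

Call:
step_arm(
  increments=[
    [[0,0,-0.004],[0,0,0]],
    [[0,0,-0.004],[0,0,0]],
    [[0,0,0],[0,0,0]],
    [[0,0,0],[0,0,0]],
  ],
)

```text
clock: 6.85
eef_pos: [0.49, -0.3359, 0.0292]
eef_rot: [-3.142, 0.0, -2.793]
wrist_force: [-0.3, 0.5, -1.4]
gripper_width: 0.0492
gripper_force: 42.0
```

Call:
step_arm(
  increments=[
    [[0,0,-0.0025],[0,0,0]],
    [[0,0,-0.0025],[0,0,0]],
    [[0,0,0],[0,0,0]],
    [[0,0,0],[0,0,0]],
  ],
)

```text
clock: 7.25
eef_pos: [0.49, -0.336, 0.028]
eef_rot: [-3.141, -0.0, -2.793]
wrist_force: [-3.0, 1.4, 6.7]
gripper_width: 0.0493
gripper_force: 42.9
```

Call:
step_arm(
  increments=[
    [[0,0,-0.0025],[0,0,0]],
    [[0,0,-0.0025],[0,0,0]],
    [[0,0,0],[0,0,0]],
    [[0,0,0],[0,0,0]],
  ],
)

```text
clock: 7.65
eef_pos: [0.49, -0.3361, 0.0279]
eef_rot: [3.142, -0.001, -2.792]
wrist_force: [-9.4, 6.6, 21.8]
gripper_width: 0.0493
gripper_force: 44.9
```

Call:
step_arm(
  increments=[
    [[0,0,0.004],[0,0,0]],
    [[0,0,0],[0,0,0]],
  ],
)

```text
clock: 7.85
eef_pos: [0.4902, -0.3362, 0.028]
eef_rot: [-3.141, 0.0, -2.793]
wrist_force: [-4.8, 2.5, 10.8]
gripper_width: 0.0494
gripper_force: 43.6
```

Call:
step_arm(
  increments=[
    [[0,0,0],[0,0,0]],
    [[0,0,0],[0,0,0]],
    [[0,0,0],[0,0,0]],
    [[0,0,0],[0,0,0]],
    [[0,0,0.01],[0,0,0]],
    [[0,0,0.03],[0,0,0]],
    [[0,0,0.06],[0,0,0]],
    [[0,0,0.08],[0,0,0]],
    [[0,0,0.08],[0,0,0]],
    [[0,0,0.08],[0,0,0]],
    [[0,0,0.08],[0,0,0]],
    [[0,0,0],[0,0,0]],
  ],
  fingers=0.4,
)

```text
clock: 9.05
eef_pos: [0.4925, -0.3382, 0.2017]
eef_rot: [-3.132, 0.005, -2.792]
wrist_force: [0.6, -0.4, 0.4]
gripper_width: 0.06
gripper_force: 0.0
```

```bash
python3 - <<'E'
from h import *
s=snap('wrist','w3')
E
```

```text
(no output)
```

View pics/w3.png

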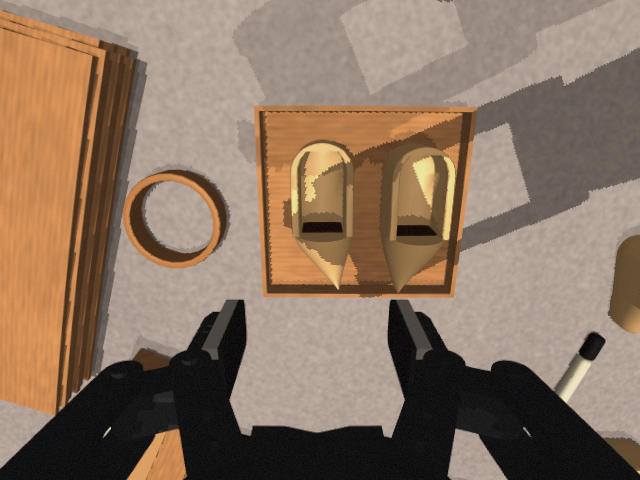

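The pair stands side by side at (322,215) and (420,215), heels level and toes the same way. Next is `short_left`.

Call:
step_arm(
  increments=[
    [[-0.0109,0.0815,0],[0,0,0.0093]],
    [[-0.0109,0.0815,0],[0,0,0.0093]],
    [[-0.0109,0.0815,0],[0,0,0.0093]],
    [[-0.0109,0.0815,0],[0,0,0.0093]],
    [[-0.0109,0.0815,0],[0,0,0.0093]],
    [[-0.0109,0.0815,0],[0,0,0.0093]],
    [[-0.0109,0.0815,0],[0,0,0.0093]],
    [[-0.0109,0.0815,0],[0,0,0.0093]],
    [[-0.0109,0.0815,0],[0,0,0.0093]],
    [[-0.0109,0.0815,0],[0,0,0.0093]],
    [[0,0,0],[0,0,0]],
    [[0,0,0],[0,0,0]],
  ],
  fingers=1,
)

```text
clock: 10.3
eef_pos: [0.4459, -0.0093, 0.1943]
eef_rot: [3.141, -0.001, -2.645]
wrist_force: [0.3, -0.2, 0.4]
gripper_width: 0.0855
gripper_force: 0.0
```

```bash
python3 - <<'E'
from h import *
print(monitor.observe()['eef_pos'],monitor.observe()['eef_rot'])
s=snap('wrist','w4')
E
```

```text
[ 0.44594399 -0.00934857  0.19426683] [ 3.14136860e+00 -7.45940675e-04 -2.64474030e+00]
```

View pics/w4.png

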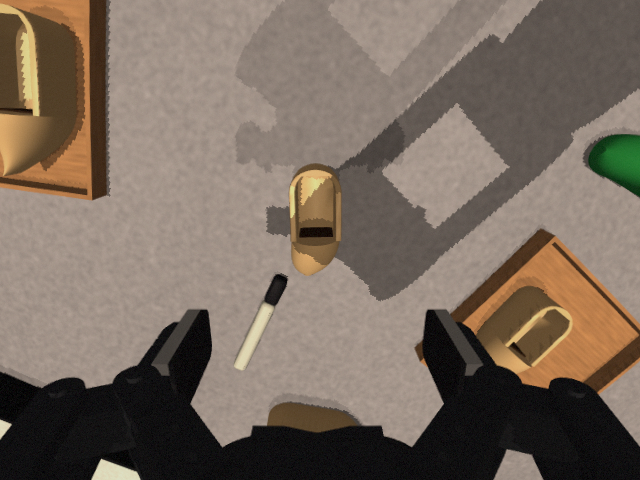

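`short_left` is at (316,218) with its toe bent to its own right, so it's confirmed as the left foot. The marker at (262,322) is clear of the fingers.

```bash
python3 - <<'E'
from h import *
s=load('w4')
p=cast(s,[(291,205),(341,205),(316,165)],.045)[:,:2]; m=(p[0]+p[1])/2
h=np.radians(28.4); d=np.array([np.cos(h),np.sin(h)]); n=np.array([-d[1],d[0]])
t=np.array([.4459,-.0093]); print('lateral err',(m-t)@n,'heel from tcp',(p[2]-t)@d)
s=load('w3')
p=cast(s,[(291,200),(353,200),(322,143),(386,200),(457,200),(421,148)],.054)[:,:2];print(p.round(4))
E
```

```text
lateral err 0.00020222261311771098 heel from tcp -0.044594584771656245
[[ 0.4841 -0.3636]
 [ 0.4671 -0.3173]
 [ 0.4342 -0.3557]
 [ 0.4581 -0.2927]
 [ 0.4384 -0.2394]
 [ 0.4115 -0.2835]]
```

Call:
step_arm(
  increments=[
    [[0,0,-0.0875],[0,0,0]],
    [[0,0,-0.0875],[0,0,0]],
    [[0,0,-0.0875],[0,0,0]],
    [[0,0,-0.0875],[0,0,0]],
    [[0,0,-0.0875],[0,0,0]],
    [[0,0,0],[0,0,0]],
    [[0,0,0],[0,0,0]],
  ],
)

```text
clock: 11.05
eef_pos: [0.4461, -0.0106, 0.0196]
eef_rot: [3.14, -0.001, -2.648]
wrist_force: [-0.3, 0.3, 0.8]
gripper_width: 0.0854
gripper_force: 0.0
```

Call:
step_arm(
  increments=[
    [[0,0,0],[0,0,0]],
    [[0,0,0],[0,0,0]],
    [[0,0,0],[0,0,0]],
    [[0,0,0],[0,0,0]],
    [[0,0,0],[0,0,0]],
    [[0,0,0],[0,0,0]],
    [[0,0,0],[0,0,0]],
    [[0,0,0],[0,0,0]],
  ],
  fingers=-1,
)

```text
clock: 11.85
eef_pos: [0.4477, -0.0102, 0.0213]
eef_rot: [-3.139, 0.002, -2.646]
wrist_force: [-1.9, -0.4, 7.9]
gripper_width: 0.0413
gripper_force: 40.3
```

Call:
step_arm(
  increments=[
    [[0,0,0.0625],[0,0,0]],
    [[0,0,0.0625],[0,0,0]],
    [[0,0,0.0625],[0,0,0]],
    [[0,0,0.0625],[0,0,0]],
    [[0,0,0],[0,0,0]],
    [[0,0,0],[0,0,0]],
  ],
)

```text
clock: 12.45
eef_pos: [0.4467, -0.0098, 0.1202]
eef_rot: [-3.14, 0.001, -2.646]
wrist_force: [-1.1, 0.3, -1.2]
gripper_width: 0.0411
gripper_force: 41.6
```

Call:
step_arm(
  increments=[
    [[0.0046,0.0763,0],[0,0,-0.0404]],
    [[0.0046,0.0763,0],[0,0,-0.0404]],
    [[0.0046,0.0763,0],[0,0,-0.0404]],
    [[0.0046,0.0763,0],[0,0,-0.0404]],
    [[0.0046,0.0763,0],[0,0,-0.0404]],
    [[0.0046,0.0763,0],[0,0,-0.0404]],
    [[0.0046,0.0763,0],[0,0,-0.0404]],
    [[0.0046,0.0763,0],[0,0,-0.0404]],
    [[0.0046,0.0763,0],[0,0,-0.0404]],
    [[0.0046,0.0763,0],[0,0,-0.0404]],
    [[0,0,0],[0,0,0]],
    [[0,0,0],[0,0,0]],
  ],
)

```text
clock: 13.65
eef_pos: [0.4635, 0.2952, 0.1179]
eef_rot: [-3.14, -0.003, 3.004]
wrist_force: [0.2, -1.1, -1.0]
gripper_width: 0.0411
gripper_force: 41.5
```

```bash
python3 - <<'E'
from h import *
s=snap('wrist','w5')
E
```

```text
(no output)
```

View pics/w5.png

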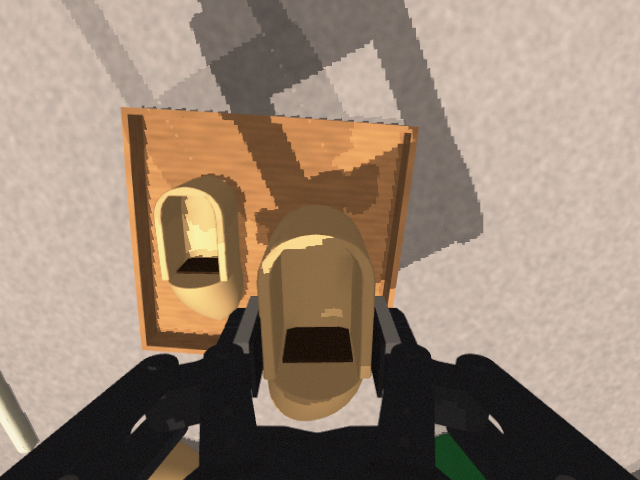

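`short_left`, held at (315,300), is parallel to `short_right` at (195,250) and clear of the walls. I'll lower it.

Call:
step_arm(
  increments=[
    [[0.003,0,-0.0445],[0,0,0]],
    [[0,0,-0.0445],[0,0,0]],
    [[0,0,-0.0445],[0,0,0]],
    [[0,0,-0.0445],[0,0,0]],
    [[0,0,-0.0445],[0,0,0]],
    [[0,0,0],[0,0,0]],
    [[0,0,0],[0,0,0]],
    [[0,0,0],[0,0,0]],
  ],
)

```text
clock: 14.5
eef_pos: [0.4668, 0.2951, 0.0317]
eef_rot: [3.141, 0.001, 3.002]
wrist_force: [0.1, -0.2, -0.8]
gripper_width: 0.0415
gripper_force: 41.5
```

Call:
step_arm(
  increments=[
    [[0,0,-0.0025],[0,0,0]],
    [[0,0,-0.0025],[0,0,0]],
    [[0,0,0],[0,0,0]],
    [[0,0,0],[0,0,0]],
  ],
)

```text
clock: 14.9
eef_pos: [0.466, 0.2955, 0.0289]
eef_rot: [3.141, 0.0, 3.002]
wrist_force: [0.1, 0.5, -1.1]
gripper_width: 0.0417
gripper_force: 41.5
```

Call:
step_arm(
  increments=[
    [[0,0,-0.0025],[0,0,0]],
    [[0,0,-0.0025],[0,0,0]],
    [[0,0,0],[0,0,0]],
    [[0,0,0],[0,0,0]],
  ],
)

```text
clock: 15.3
eef_pos: [0.4659, 0.2954, 0.0266]
eef_rot: [-3.142, -0.0, 3.002]
wrist_force: [-1.0, -0.5, -1.2]
gripper_width: 0.0415
gripper_force: 41.5
```

Call:
step_arm(
  increments=[
    [[0,0,-0.0025],[0,0,0]],
    [[0,0,-0.0025],[0,0,0]],
    [[0,0,0],[0,0,0]],
    [[0,0,0],[0,0,0]],
  ],
)

```text
clock: 15.7
eef_pos: [0.4661, 0.2955, 0.0254]
eef_rot: [-3.142, 0.0, 3.002]
wrist_force: [-2.6, -0.6, 6.2]
gripper_width: 0.0411
gripper_force: 42.3
```

Call:
step_arm(
  increments=[
    [[0,0,0],[0,0,0]],
    [[0,0,0],[0,0,0]],
    [[0,0,0],[0,0,0]],
    [[0,0,0],[0,0,0]],
    [[0,0,0.01],[0,0,0]],
    [[0,0,0.03],[0,0,0]],
    [[0,0,0.06],[0,0,0]],
    [[0,0,0.08],[0,0,0]],
    [[0,0,0.08],[0,0,0]],
    [[0,0,0.08],[0,0,0]],
    [[0,0,0.08],[0,0,0]],
    [[0,0,0],[0,0,0]],
  ],
  fingers=0.22,
)

```text
clock: 16.9
eef_pos: [0.4691, 0.2966, 0.1993]
eef_rot: [3.137, 0.009, 3.002]
wrist_force: [0.5, 0.0, 0.7]
gripper_width: 0.052
gripper_force: 0.0
```

```bash
python3 - <<'E'
from h import *
s=snap('wrist','w6')
E
```

```text
(no output)
```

View pics/w6.png

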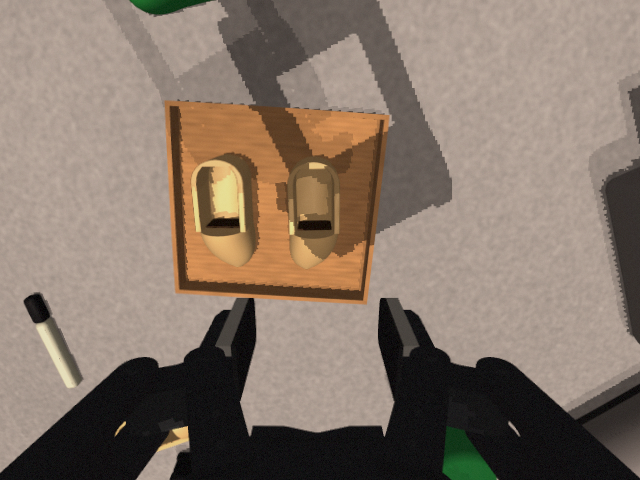

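Both short clogs stand level at (222,210) and (315,212), about 78 mm apart, toes the same way. I'll hand it in.

```bash
python3 -c "
from workcell import order
print(order.job_done())"
```

```text
the job is handed in; nothing more can be done
None
```

I placed both mates sole down beside their partners, heels level and toes the same way in the wrist pictures, and handed the job in at about 17 s; the hand-in gave no verdict.

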